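# Hold the cast cover flush on the tilted stage

## Task

Take the cast cover by its upright web out of the open mould, tilt it to match the sloped, sprung face of the stage, and press its flat underside gently and flush on the middle of that face, long side along the slope and edges parallel to the face's edges. Keep holding it there with a light push, as I am about to drive the screws: finish while still gripping and pressing it, do not let go. Leave the mug, the tape roll and the multimeter alone.

Things in the scene. Friction and masses are not known exactly. Their poses are not given: they have to be found in the camera images.
- cover: cast aluminium cover, 0.1 kg: flat plate 72 x 52 x 8 mm; on its top stands a gripping web 46 mm long (x), 14 mm thick (y), rising to 34 mm above the underside. Origin: centre of the flat underside; x along the 72 mm side, z up through the web; same after a half turn about z. Starts in the mould's cavity, plate top level with the mould's top, web upright
- mould: fixed dark steel mould block, 124 x 104 x 24 mm, standing on the worktop, with an open cavity 76 x 56 mm, 8 mm deep, in the middle of its top (2 mm of play each side of the cover). Origin: centre of its underside; x along the 124 mm side and the cavity's 76 mm side, z up
- stage: fixed tilting stage on the worktop: grey base plate 120 x 112 x 10 mm, two cheeks up to 64 mm high (y = +-38 to +-46 mm, lock knobs outside) with the tilted face plate between them; nothing stands above the face. Origin: centre of the base's underside; x points the way the slope rises, z up
- face_centre (a point): centre of the stage's bare steel face, 84 mm (x, up the slope) x 64 mm (y, level), 8 mm thick, 75 mm above the worktop; z is the outward normal. It slopes down toward the robot by an angle that differs each time. The face is sprung: pressed with over about 4 N it sinks along its normal, parallel to itself, 1.5 N per mm, to a stop at 8 mm; this point moves with it
- stage_tilt (a joint): slope of the stage face from level, in rad (0 = level; larger leans further toward the robot; between 0.17 and 0.52). Locked: it holds against pressing
- mug: tea mug, green and white, 101 mm tall, standing on the worktop; a bystander
- tape: black tape roll, 62 mm across and 19 mm high, lying flat; a bystander
- meter: multimeter, orange and black, 142 x 70 x 44 mm, lying on the worktop; a bystander
Mind the look-alikes: they are no part of the job. What is meant by the mould is not white, and is the larger of those in its own colour.

How it is judged (in metres and radians):
On the way:
1. the cover is gripped and lifted clear of the mould (z of cover in the frame of mould above 0.045 m and contact force between cover and the fingers above 1 N and contact force between cover and mould below 0.1 N), for 0.2 s.
At the end, for the whole second after the job is handed in: Fingers still grip the cover and press it on the stage face with 2 to 30 N, at rest: underside parallel to the face within 0.045 rad, its centre within 3 mm of the face plane and 10 mm of the face centre, long side within 0.14 rad of the slope direction (angle between the z axis of cover and the z axis of face_centre, either way round below 0.045 rad and angle between the x axis of cover and the x axis of face_centre, either way round below 0.14 rad and z of cover in the frame of face_centre between -0.003 and 0.003 m and distance between cover and face_centre below 0.01 m and angle between cover's own z axis and vertical below 0.7 rad and contact force between cover and stage between 2 and 30 N and contact force between cover and the fingers above 2 N and linear speed of cover below 0.02 m/s); the arm keeps its last pose, push and grip.
It fails at once if the cover is rammed into the stage (over 50 N) (contact force between cover and stage above 50 N).
It fails at once if a bystander is moved more than 25 mm (distance of any of mug, tape, meter from where it was at the start of the episode above 0.025 m).
It also fails if it takes over 38 s, if anything falls off the work surface, if the arm or the gripper's body presses on something with over 40 N, if the wrist force passes 120 N, or if a joint passes its speed limit or range.

## Robot

A 7-joint arm with a two-finger parallel gripper is mounted at the origin on a cart in front of the work surface, level with it; the furniture and walls round the work are solid. World frame = base frame: x ahead of the robot, y to its left, z up, the work surface at z = 0. Lengths are in m, angles in degrees, forces in N, time in s.
With the tool pointing down it reaches from about 0.425 to 1.025 m from the base axis. Payload 9.4 kg.
Tool frame: the origin (TCP) lies on the centre line of the jaws, within the pads' length; the fingertips stand 25 mm ahead of it and the grasp point (between the pads) lies 6 mm ahead of it (bot.finger_overhang is the distance from the TCP to the fingertips, in m); z points along the fingers, y is the line along which they close (so a half turn about z gives the same grasp; the last joint's range is limited). The gripper opens to 93 mm and grips with 3 to 60 N. Pads are 15 mm wide; open, the fingers measure 128 mm over their backs; the gripper's body (75 mm by 188 mm) begins 65 mm behind the grasp point.
Start: joints at [69.689, 34.337, -0.143, 91.639, 0.103, 54.024, -4.572], TCP at [0.199, -0.697, 0.206] pointing down, gripper open.
Joint ranges: [-147.43, 147.43], [-19.82, 112.94], [-74.19, 73.91], [6.32, 146.72], [-59.91, 239.91], [6.04, 106.73], [-150.56, 150.56]. Speed limits (degrees/s): [127.2, 127.2, 172.46, 172.46, 180, 180, 180].

## Interface

Orientations are given as [roll, pitch, yaw] about the fixed x, y, z axes, in that order (R = Rz(yaw) Ry(pitch) Rx(roll)).
In Python, from workcell import bot gives the robot as it stands.
- The arm moves only by the tool play_rows, never from a script. Its argument "motion" is a list of rows, each a list of 7 numbers: the shift along the world's x, y, z in mm, then the turn, a rotation vector about the world's x, y, z in rad, then the closure, from 0 (fully open) to 1 (shut). In form: [[dx, dy, dz, wx, wy, wz, fingers], ...]. A call has 1 to 20 rows; each row shifts and turns the commanded pose from where the row before left it; what a row does not reach is not made up. A row lasts 1/10 s, in which the tool goes at most 50 mm and 8.59 degrees, less where a joint would pass 70% of its speed; a pose out of reach is approached as far as the arm can. A call with a gripper value outside its range is refused whole. The fingers move at their own pace and stop on an object; the grip force is fixed at half the most. Time passes only in rows, so rows that do not move let the fingers close. It gives the time, the measured TCP pose, the force, the opening and the grip force at its end, in the units of the state.
- bot.state(): the state, without advancing time (a new reading comes with each control period).
- bot.snapshot(name): name is "side" or "top"; returns the picture (400x640x3 uint8, red, green, blue); there is no depth.
- bot.calibration(name): a dict with "vertical_fov" (degrees; the focal length in pixels is half the picture's height over the tangent of half this angle, whatever the lens; pixels are square), "cx", "cy" (the principal point, pixels), "eye" and "orientation" of the camera in the world. Camera axes: x right, y down, z forward; pixel columns grow to the right and rows downward; lengths in m; the calibration is good to about 2 mm. A picture is of the moment at which its call begins. calibration takes no time and is no camera call.
- bot.finish_job(): hands the job in; it is judged then, once.
Trained networks look in the newest picture that a camera, given by its name, has taken for a name from the list of things; names that differ only in an ending like _2 or _b are one class to them, and where a whole thing is asked for, a point or a joint stands for the part that bears it (a point fixed in the world has none). Each returns a list of dicts, best first, with "conf" (0 to 1); they miss things now and then, are a little off and sometimes report something else, mostly with a low value. They report only what shows in the picture. A call takes as long as a camera call. They do not tell look-alikes from the thing itself.
- bot.silhouettes(camera, thing): "region" (400x640 bool, what is visible of it) and "pixel" ([column, row] in pixels, amid what is visible of it).
- bot.tip_of(camera, thing): "pixel" ([column, row] in pixels: a listed point, or the origin of a listed thing).
The state is a dict: "clock": time; "q": joint angles; "qd": joint speeds; "joint_efforts": joint torques, N m; "ee_pos": TCP position; "eef_rot": TCP orientation; "contact_force": force on the tool from outside, world axes, zero at the start; "ft_torque": the same for the moment, N m; "finger_gap": finger opening in m; "grasp_force": force on a finger pad.
Only numpy, scipy, OpenCV 4.12 (cv2) and the standard library are available. Lean on these libraries where they do the work, as an engineer would, in place of code of your own. Each camera call takes 0.05 s, during which the arm holds its last target. There are 200 camera calls.

## Working session

There is one attempt and no reset: what is moved stays moved. The work goes in short steps, Python scripts to look and compute and a tool call to move; the robot and the scene stay as the last step left them, time stands still between calls to the robot, and variables do not carry over. Pictures are saved under pics/ and viewed, at most 10 in all, crops included, and the job is handed in when it is done.

Besides the shell and the picture viewer there is one more tool, called after ">>>" as name([rows], argument=value, ...), one row to a line, values as JSON. play_rows: Moves the arm, as the interface text tells. Its arguments: {"type":"object","properties":{"motion":{"type":"array","items":{"type":"array","items":{"type":"number"}}}},"required":["motion"]}

```bash
mkdir -p pics
python3 - <<'E'
from workcell import bot
import cv2
for n in("side","top"):
    im=bot.snapshot(n); cv2.imwrite(f"pics/{n}0.png",im[:,:,::-1]); print(n,bot.calibration(n))
    for t in("cover","mould","stage","face_centre"):
        print(t,[(round(d["conf"],2),[round(float(v),1) for v in d["pixel"]]) for d in bot.tip_of(n,t)])
print(bot.state())
E
```

```text
side {'vertical_fov': 56.014416311648596, 'cx': 311.6398734521035, 'cy': 202.91085473723552, 'eye': array([ 0.3275649 , -0.86998994,  0.38180168]), 'orientation': array([-109.40550419,   -0.39817405,  -19.21673267])}
cover [(0.64, [274.4, 210.0])]
mould [(0.86, [324.8, 193.1]), (0.79, [227.1, 202.1]), (0.57, [274.1, 214.4])]
stage [(0.75, [274.2, 264.7])]
face_centre [(0.94, [270.6, 230.9])]
top {'vertical_fov': 47.109956060664544, 'cx': 313.9916038618569, 'cy': 192.9564741471192, 'eye': array([ 0.41362865, -0.03659912,  1.21114655]), 'orientation': array([-169.88319572,   -1.09172981,  -91.26844019])}
cover [(0.57, [256.5, 220.7])]
mould [(0.84, [256.6, 224.7]), (0.63, [211.8, 151.8]), (0.56, [196.7, 264.0])]
stage [(0.87, [359.4, 247.3]), (0.46, [256.7, 223.4])]
face_centre []
{'clock': 0.5, 'q': array([69.69078542, 34.3412766 , -0.14381857, 91.64086956,  0.10435335,
       54.02236818, -4.57342891]), 'qd': array([-0.00130185, -0.07259591, -0.00390648,  0.0292534 , -0.01824036,
       -0.06464118,  0.11246875]), 'joint_efforts': array([-5.43424921e-04, -7.64190674e+01,  1.49508823e+00, -2.52503765e+01,
       -5.23211737e-02,  1.11175678e-02,  2.58381323e-05]), 'ee_pos': array([ 0.19878541, -0.69719898,  0.2060557 ]), 'eef_rot': array([-1.79995889e+02,  3.65123529e-03,  1.59158465e+01]), 'contact_force': array([ 0.66975999, -0.27230901, -0.02190654]), 'ft_torque': array([ 0.00915856, -0.02231436, -0.00387499]), 'grasp_force': 0.0, 'finger_gap': 0.09295849442967066}
```

View pics/side0.png

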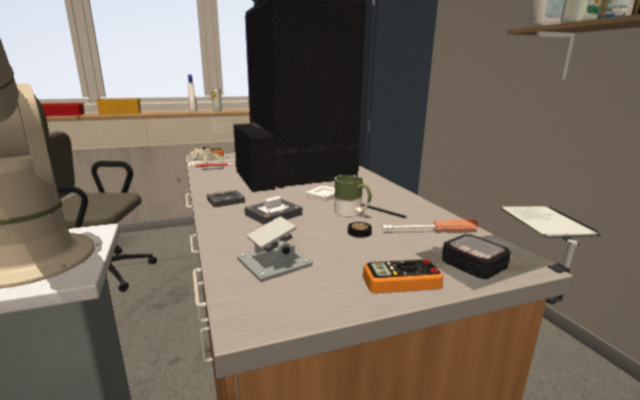

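View pics/top0.png

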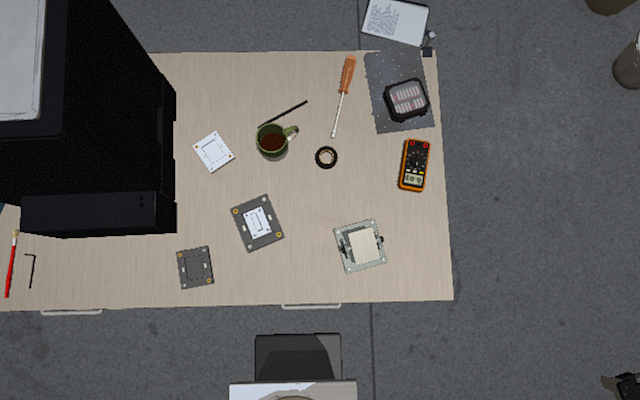

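Side view: the cover's mould is at about (273,209), the stage at (273,250). Top view: mould with cover at (257,222), stage at (360,246), small dark decoy at (195,267), white decoy at (213,151).

```bash
cat > h.py <<'E'
import numpy as np,cv2
from scipy.spatial.transform import Rotation as R
from workcell import bot
def cam(n):
    c=bot.calibration(n); f=200/np.tan(np.radians(c["vertical_fov"]/2))
    return np.array([[f,0,c["cx"]],[0,f,c["cy"]],[0,0,1]]),R.from_euler("xyz",c["orientation"],degrees=True).as_matrix(),c["eye"]
def proj(n,P):
    K,Rm,e=cam(n); q=(np.atleast_2d(P)-e)@Rm@K.T; return q[:,:2]/q[:,2:]
def ray(n,uv,z):
    K,Rm,e=cam(n); d=Rm@np.linalg.solve(K,[*uv,1]); return e+d*(z-e[2])/d[2]
E
python3 - <<'E'
from h import *
out={}
rows=[]
for n in("side","top"):
    im=bot.snapshot(n)[:,:,::-1].copy()
    for t in("cover","mould","stage","face_centre","stage_tilt"):
        for i,d in enumerate(bot.silhouettes(n,t)):
            r=d["region"]; out[f"{n}_{t}_{i}"]=r
            print(n,t,i,round(d["conf"],2),np.round(d["pixel"]),r.sum(),cv2.minAreaRect(np.argwhere(r)[:,::-1].astype(np.float32)))
    for k,(a,b,w) in enumerate({"side":[(235,185,80),(235,210,80)],"top":[(217,182,80),(320,205,80)]}[n]):
        rows.append(cv2.resize(im[b:b+75,a:a+w],(400,300),interpolation=cv2.INTER_CUBIC))
np.savez("m.npz",**out)
cv2.imwrite("pics/crop.png",np.vstack([np.hstack(rows[:2]),np.hstack(rows[2:])]))
for p in [(256.5,222),(360,246)]: print(ray("top",p,0.024))
E
```

```text
side cover 0 0.59 [273. 207.] 253 ((272.2059020996094, 203.82357788085938), (13.339459419250488, 25.70877456665039), 75.96376037597656)
side mould 0 0.7 [319. 192.] 303 ((319.5, 192.5), (13.0, 27.0), 90.0)
side mould 1 0.66 [224. 199.] 489 ((225.1538543701172, 197.7692413330078), (15.29705810546875, 36.869834899902344), 78.69007110595703)
side mould 2 0.65 [271. 214.] 703 ((273.0294189453125, 210.61769104003906), (22.070741653442383, 55.54065704345703), 75.96376037597656)
side stage 0 0.56 [270. 254.] 2753 ((271.82568359375, 253.00405883789062), (58.69391632080078, 65.40030670166016), 62.10273361206055)
side face_centre 0 0.56 [269. 231.] 784 ((271.2794189453125, 231.13232421875), (19.722335815429688, 44.9326286315918), 59.036251068115234)
side stage_tilt 0 0.6 [348. 193.] 1256 ((352.0, 195.5), (41.0, 36.0), 90.0)
top cover 0 0.97 [257. 222.] 592 ((256.3103332519531, 221.77584838867188), (28.411386489868164, 21.169267654418945), 68.19859313964844)
top mould 0 0.96 [245. 228.] 1303 ((256.363525390625, 222.42588806152344), (47.92504119873047, 40.50345230102539), 67.16634368896484)
top 
[... 194 characters left out ...]
3154296875), (39.16188049316406, 33.96996307373047), 81.46923065185547)
top stage 0 0.78 [358. 248.] 1984 ((360.3773498535156, 244.32077026367188), (46.42786407470703, 45.60369873046875), 74.05460357666016)
top face_centre 0 0.94 [363. 245.] 878 ((363.2069091796875, 244.98275756835938), (33.79655456542969, 26.108766555786133), 74.93151092529297)
top face_centre 1 0.17 [412. 164.] 1364 ((413.1969299316406, 164.64015197753906), (26.83070182800293, 52.88951873779297), 8.880660057067871)
top stage_tilt 0 0.86 [361. 245.] 831 ((362.5095520019531, 244.7324981689453), (33.06989288330078, 27.765165328979492), 73.61045837402344)
[0.55123675 0.08689154 0.024     ]
[ 0.48368755 -0.17956889  0.024     ]
```

View pics/crop.png

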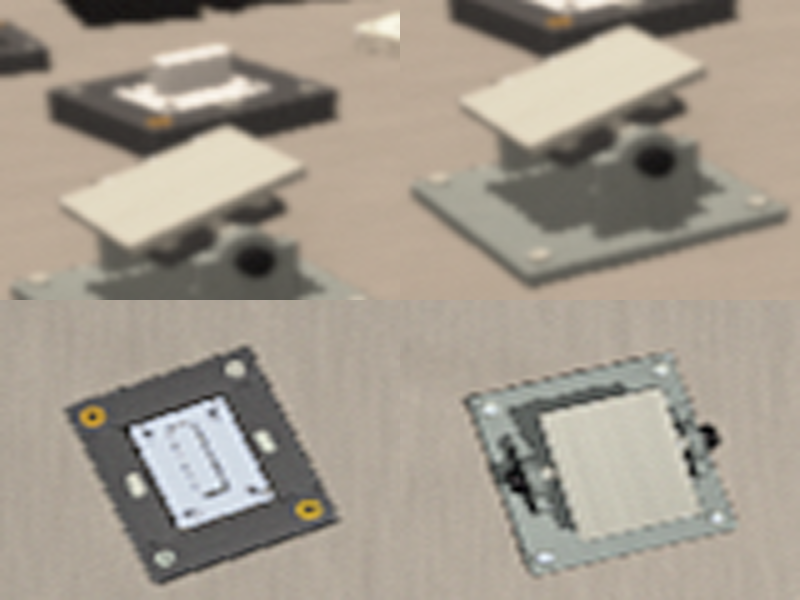

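The crops (5x horizontally, 4x vertically) show the corners of the mould, plate, base and face clearly; I'll fit poses to them.

```bash
cat > fit.py <<'E'
from h import *
from scipy.optimize import least_squares
def px(L,a,b,ox=0,oy=0): return np.array([[(x-ox+.5)/5-.5+a,(y-oy+.5)/4-.5+b] for x,y in L])
T=lambda L:px(L,217,182,0,300); TS=lambda L:px(L,320,205,400,300)
S=lambda L:px(L,235,185); SS=lambda L:px(L,235,210,400,0)
def rect(lx,ly): return np.array([[-lx,-ly,0],[lx,-ly,0],[lx,ly,0],[-lx,ly,0]])/2
def fit(name,lx,ly,z,obs,x0,tilt=False):
    def pts(p):
        Rm=R.from_euler("z",p[2])*R.from_euler("y",-p[3] if tilt else 0)
        return Rm.apply(rect(lx,ly))+[p[0],p[1],z]
    def res(p,full=False):
        r=[]
        for n,o in obs:
            q=proj(n,pts(p)); 
            for u in o: d=q-u; r.append(d[np.argmin((d**2).sum(1))])
        return np.array(r) if full else np.ravel(r)
    s=least_squares(res,x0); print(name,np.round(s.x,4),"deg",np.round(np.degrees(s.x[2:]),2),"rms",np.sqrt(np.mean(s.fun**2))); print(np.round(res(s.x,True),1).tolist())
    return s.x
if __name__=="__main__":
    mt=T([(68,410),(250,348),(338,520),(155,582)]); ms=S([(50,93),(152,137),(335,97)])
    ct=T([(127,428),(221,397),(273,497),(180,528)])
    bt=TS([(467,400),(672,352),(735,525),(533,575)]); bs=SS([(412,185),(535,275),(787,208)])
    ft=TS([(541,412),(658,388),(703,510),(582,538)]); fs=SS([(460,102),(625,27),(705,72),(530,150)])
    for y0 in (0.35,0.35+np.pi/2):
        fit("mould",.124,.104,.024,[("top",mt),("side",ms)],[.55,.087,y0])
        fit("mouldT",.124,.104,.024,[("top",mt)],[.55,.087,y0])
        fit("cover",.072,.052,.024,[("top",ct)],[.55,.087,y0])
    for nm,o in (("both",[("top",bt),("side",bs)]),("T",[("top",bt)]),("S",[("side",bs)])): fit("base"+nm,.12,.112,.01,o,[.48,-.18,.25])
    for nm,o in (("both",[("top",ft),("side",fs)]),("T",[("top",ft)]),("S",[("side",fs)])): fit("face"+nm,.084,.064,.075,o,[.49,-.18,.25,.35],True)
E
python3 fit.py
```

```text
mould [0.5497 0.0848 0.3805] deg [21.8] rms 0.6228429092660734
[[-0.3, -0.6], [0.4, -0.4], [0.8, 0.1], [-0.1, 0.5], [-1.1, -0.3], [-0.1, -0.6], [0.6, -1.3]]
mouldT [0.5495 0.0852 0.3834] deg [21.97] rms 0.44704064938762883
[[-0.5, -0.5], [0.1, -0.4], [0.7, 0.2], [-0.2, 0.6]]
cover [0.5508 0.0865 0.3874] deg [22.2] rms 0.16392982618400584
[[0.1, -0.2], [-0.1, -0.2], [0.0, 0.1], [-0.0, 0.3]]
mould [0.5475 0.085  1.9285] deg [110.5] rms 3.2041779742147996
[[-2.4, 4.5], [5.9, 2.7], [2.6, -3.4], [-5.9, -1.0], [-0.5, -2.2], [3.8, -0.3], [-0.8, 0.8]]
mouldT [0.5494 0.085  1.953 ] deg [111.9] rms 3.8519742514004878
[[-2.6, 4.5], [5.2, 1.7], [2.8, -4.8], [-5.3, -1.4]]
cover [0.5507 0.0864 1.953 ] deg [111.9] rms 3.7597970301426753
[[-2.0, 4.8], [5.0, 1.8], [2.2, -4.9], [-5.1, -1.7]]
baseboth [ 0.4873 -0.1811  0.2663] deg [15.26] rms 0.5413341071174075
[[-0.3, -0.6], [-0.7, -0.6], [0.8, 0.2], [0.1, 0.1], [-0.6, -0.2], [-0.9, 0.2], [0.9, 0.1]]
baseT [ 0.4867 -0.1812  0.2595] deg [14.87] rms 0.4463580994679428
[[-0.1, -0.6], [-0.5, -0.3], [0.7, 0.6], [-0.1, 0.2]]
baseS [ 0.4876 -0.1805  0.2757] deg [15.8] rms 0.5344390505482776
[[-0.6, -0.2], [-0.4, 0.1], [1.0, -0.3]]
faceboth [ 0.4819 -0.1832  0.2625  0.2864] deg [15.04 16.41] rms 0.6155718363439929
[[-0.6, 0.3], [0.8, -0.9], [0.2, 0.6], [-0.1, 0.9], [-0.4, 0.1], [0.7, 0.1], [0.6, -1.3], [-0.1, -0.3]]
faceT [ 0.4824 -0.183   0.2682  0.3578] deg [15.37 20.5 ] rms 0.5538713246622169
[[-0.5, 0.5], [0.9, -0.9], [-0.1, -0.0], [-0.3, 0.4]]
faceS [ 0.4813 -0.1846  0.2675  0.2775] deg [15.33 15.9 ] rms 0.5364809311848525
[[-0.7, 0.3], [0.5, 0.5], [0.5, -0.9], [-0.2, -0.1]]
```

```bash
cat > edge.py <<'E'
from fit import *
from scipy.ndimage import map_coordinates
IM={n:cv2.GaussianBlur(np.mean([bot.snapshot(n).astype(float) for _ in range(4)],0),(0,0),.7) for n in("side","top")}
def pts(lx,ly,x,y,z,yaw,tilt):
    return (R.from_euler("z",yaw)*R.from_euler("y",-tilt)).apply(rect(lx,ly))+[x,y,z]
def detect(n,P,w=2.5):
    q=proj(n,P); out=[]
    for i in range(4):
        a,b=q[i],q[(i+1)%4]; nrm=np.array([b[1]-a[1],a[0]-b[0]]); nrm/=np.linalg.norm(nrm)
        for t in np.linspace(.12,.88,16):
            s=np.arange(-w-.5,w+.51,.25); p=a+(b-a)*t+s[:,None]*nrm
            g=sum(np.abs(np.gradient(map_coordinates(IM[n][:,:,c],[p[:,1],p[:,0]],order=1))) for c in range(3))[1:-1]
            k=g.argmax()
            if 0<k<len(g)-1 and g[k]>4:
                o=.5*(g[k-1]-g[k+1])/(g[k-1]-2*g[k]+g[k+1])
                out.append((i,*(a+(b-a)*t+(s[k+1]+o*.25)*nrm)))
    return np.array(out)
def d2(n,P,D,off):
    q=proj(n,P)+off; i=D[:,0].astype(int); a=q[i];b=q[(i+1)%4]; e=(b-a)/np.linalg.norm(b-a,axis=1)[:,None]; v=D[:,1:]-a
    return v[:,0]*e[:,1]-v[:,1]*e[:,0]
def run(objs,p0,model,noff):
    p=np.array(p0,float)
    for it in range(6):
        M=model(p); D=[(n,k,detect(n,M[k],3 if it<3 else 1.6)) for n,k in objs]
        def res(q):
            M=model(q); r=[d2(n,M[k],d,q[-4:-2] if n=="top" else q[-2:]) for n,k,d in D]
            return np.concatenate(r+[q[-4:]/.7*4])
        s=least_squares(res,p,loss="soft_l1",f_scale=.4); p=s.x
    sd=np.sqrt(np.diag(np.linalg.inv(s.jac.T@s.jac)))*.5
    for n,k,d in D:
        r=d2(n,model(p)[k],d,p[-4:-2] if n=="top" else p[-2:]); print(n,k,[(int((d[:,0]==i).sum()),round(float(np.median(r[d[:,0]==i])),2)) for i in range(4) if (d[:,0]==i).any()])
    print(np.round(p,4),"sd",np.round(sd,4)); return p
st=lambda p:dict(base=pts(.12,.112,p[0],p[1],.01,p[2],0),face=pts(.084,.064,p[3],p[4],.075,p[2],p[5]))
for t0 in (.28,.36): p=run([("top","base"),("side","base"),("top","face"),("side","face")],[.487,-.181,.265,.482,-.183,t0,0,0,0,0],st,4)
run([("top","face"),("side","face")],p,st,4)
mo=lambda q:dict(m=pts(.124,.104,q[0],q[1],.024,q[2],0),c=pts(.072,.052,q[3],q[4],.024,q[5],0))
run([("top","m"),("side","m"),("top","c")],[.5497,.085,.38,.5508,.0865,.387,0,0,0,0],mo,4)
E
python3 edge.py
```

```text
top base [(4, 1.09), (11, -0.35), (6, -0.7), (16, 0.52)]
side base [(16, -0.39), (7, 0.97), (11, 0.07), (16, -0.52)]
top face [(16, 0.04), (16, 0.5), (16, 0.35), (16, 0.12)]
side face [(16, 0.0), (16, -0.08), (16, -0.6), (16, 0.56)]
[ 0.4851 -0.1919  0.2513  0.4818 -0.182   0.3058 -0.0114 -0.148  -0.0647
 -0.0683] sd [0.0005 0.0006 0.0072 0.0004 0.0003 0.0093 0.086  0.1649 0.1321 0.0921]Traceback (most recent call last):
  File "edge.py", line 34, in <module>
    for t0 in (.28,.36): p=run([("top","base"),("side","base"),("top","face"),("side","face")],[.487,-.181,.265,.482,-.183,t0,0,0,0,0],st,4)
                           ~~~^^^^^^^^^^^^^^^^^^^^^^^^^^^^^^^^^^^^^^^^^^^^^^^^^^^^^^^^^^^^^^^^^^^^^^^^^^^^^^^^^^^^^^^^^^^^^^^^^^^^^^^^^^^^^^
  File "edge.py", line 28, in run
    s=least_squares(res,p,loss="soft_l1",f_scale=.4); p=s.x
    return func(*args, **kwargs)
    result = trf(vector_fun.fun, vector_fun.jac, x0, f0, J0, lb, ub, ftol, xtol,
                 gtol, max_nfev, x_scale, loss_function, tr_solver,
                 tr_options.copy(), verbose, callback=callback_wrapped)
    re
[... 1136 characters left out ...]
elf.args, **self.kwargs)
           ~~~~~~^^^^^^^^^^^^^^^^^^^^^^^^^^^^^^
  File "edge.py", line 26, in res
    M=model(q); r=[d2(n,M[k],d,q[-4:-2] if n=="top" else q[-2:]) for n,k,d in D]
                   ~~^^^^^^^^^^^^^^^^^^^^^^^^^^^^^^^^^^^^^^^^^^^
  File "edge.py", line 19, in d2
    q=proj(n,P)+off; i=D[:,0].astype(int); a=q[i];b=q[(i+1)%4]; e=(b-a)/np.linalg.norm(b-a,axis=1)[:,None]; v=D[:,1:]-a
      ~~~~^^^^^
  File "h.py", line 8, in proj
    K,Rm,e=cam(n); q=(np.atleast_2d(P)-e)@Rm@K.T; return q[:,:2]/q[:,2:]
           ~~~^^^
  File "h.py", line 5, in cam
    c=bot.calibration(n); f=200/np.tan(np.radians(c["vertical_fov"]/2))
ValueError: time passes only in moves, steps and waits
```

```bash
sed -i 's/^def cam/from functools import lru_cache\n@lru_cache\ndef cam/' h.py
sed -i '/^for t0/,$d' edge.py
cat >> edge.py <<'E'
fa=lambda p:dict(f=pts(.084,.064,p[0],p[1],.075,p[2],p[3]))
for o in (["top","side"],["side"],["top"]):
  for t0 in (.27,.36):
    print(o); run([(n,"f") for n in o],[.482,-.183,.265,t0,0,0,0,0],fa,4)
mo=lambda q:dict(m=pts(.124,.104,q[0],q[1],.024,q[2],0),c=pts(.072,.052,q[3],q[4],.024,q[5],0))
run([("top","m"),("side","m"),("top","c")],[.5497,.085,.38,.5508,.0865,.387,0,0,0,0],mo,4)
E
python3 edge.py 2>&1 | tail -50
```

```text
['top', 'side']
top f [(16, 0.22), (16, 0.27), (16, 0.23), (16, 0.33)]
side f [(16, -0.17), (15, 0.22), (16, -0.34), (16, 0.25)]
[ 0.4818 -0.1823  0.2576  0.3001  0.0287  0.027   0.0096 -0.4427] sd [0.0003 0.0004 0.0096 0.0084 0.0977 0.0866 0.0834 0.1218]
['top', 'side']
top f [(16, 0.22), (16, 0.28), (16, 0.23), (16, 0.33)]
side f [(16, -0.17), (15, 0.22), (16, -0.34), (16, 0.25)]
[ 0.4818 -0.1823  0.2576  0.3001  0.0287  0.027   0.0096 -0.4427] sd [0.0003 0.0004 0.0096 0.0084 0.0977 0.0866 0.0834 0.1218]
['side']
side f [(16, -0.22), (16, 0.07), (16, -0.29), (16, 0.08)]
[ 0.4824 -0.18    0.2633  0.2956 -0.      0.     -0.0019 -0.0158] sd [0.0004 0.0007 0.0155 0.0093 0.0875 0.0875 0.0875 0.0905]
['side']
side f [(16, -0.22), (16, 0.07), (16, -0.29), (16, 0.08)]
[ 0.4824 -0.18    0.2633  0.2956  0.     -0.     -0.0019 -0.0158] sd [0.0004 0.0007 0.0155 0.0093 0.0875 0.0875 0.0875 0.0905]
['top']
top f [(16, 0.23), (16, -0.02), (16, 0.16), (16, 0.09)]
[ 4.815e-01 -1.825e-01  2.517e-01  3.575e-01 -1.000e-04  6.000e-04
  0.000e+00  0.000e+00] sd [0.0003 0.0004 0.0128 0.0192 0.0875 0.0875 0.0875 0.0875]
['top']
top f [(16, 0.1), (16, -0.03), (16, 0.09), (16, 0.06)]
[ 0.4816 -0.1826  0.246   0.3564 -0.      0.0005  0.      0.    ] sd [0.0003 0.0003 0.0122 0.019  0.0875 0.0875 0.0875 0.0875]
top m [(16, -0.0), (15, -0.3), (16, -0.02), (16, -0.64)]
side m [(8, 0.04), (16, -0.05), (14, 0.15), (15, 0.21)]
top c [(16, -0.01), (16, -0.06), (16, 0.01), (16, -0.08)]
[ 0.5498  0.0858  0.3846  0.5507  0.0861  0.3849  0.0151  0.0654  0.0653
 -0.3832] sd [0.0005 0.0004 0.007  0.0004 0.0003 0.0119 0.0903 0.1299 0.1283 0.1109]
```

Estimates: cover at (0.551, 0.086), yaw 22°; face centre at (0.482, −0.182, 0.075), yaw about 14.8°, tilt about 0.30. Moving over the cover.

>>> play_rows([
  [17, 39, 0, 0, 0, 0.005, 0],
  [17, 39, 0, 0, 0, 0.005, 0],
  [17, 39, 0, 0, 0, 0.005, 0],
  [17, 39, 0, 0, 0, 0.005, 0],
  [17, 39, 0, 0, 0, 0.005, 0],
  [17, 39, 0, 0, 0, 0.005, 0],
  [17, 39, 0, 0, 0, 0.005, 0],
  [17, 39, 0, 0, 0, 0.005, 0],
  [17, 39, 0, 0, 0, 0.005, 0],
  [17, 39, 0, 0, 0, 0.005, 0],
  [17, 39, 0, 0, 0, 0.005, 0],
  [17, 39, 0, 0, 0, 0.005, 0],
  [17, 39, 0, 0, 0, 0.005, 0],
  [17, 39, 0, 0, 0, 0.005, 0],
  [17, 39, 0, 0, 0, 0.005, 0],
  [17, 39, 0, 0, 0, 0.005, 0],
  [17, 39, 0, 0, 0, 0.005, 0],
  [17, 39, 0, 0, 0, 0.005, 0],
  [17, 39, 0, 0, 0, 0.005, 0],
  [17, 39, 0, 0, 0, 0.005, 0],
])

```text
clock: 3.9
ee_pos: [0.5394, 0.0845, 0.2064]
eef_rot: [180.0, -0.0, 21.7]
contact_force: [0.6, -0.4, -0.3]
finger_gap: 0.093
grasp_force: 0.0
```

>>> play_rows([
  [6, 1, -20, 0, 0, 0.003, 0],
  [5, 1, -25, 0, 0, 0.003, 0],
  [0, 0, -25, 0, 0, 0, 0],
  [0, 0, -25, 0, 0, 0, 0],
  [0, 0, -11, 0, 0, 0, 0],
  [0, 0, 0, 0, 0, 0, 0],
  [0, 0, 0, 0, 0, 0, 0],
])

```text
clock: 4.6
ee_pos: [0.5502, 0.0849, 0.1008]
eef_rot: [180.0, -0.0, 22.0]
contact_force: [-0.7, -0.6, 0.0]
finger_gap: 0.093
grasp_force: 0.0
```

Run:
```python
from h import *
t=bot.snapshot("top")[:,:,::-1]; s=bot.snapshot("side")[:,:,::-1]
a=cv2.resize(t[170:270,200:320],(480,400),interpolation=cv2.INTER_CUBIC); b=cv2.resize(s[150:250,230:310],(320,400),interpolation=cv2.INTER_CUBIC)
cv2.imwrite("pics/pre.png",np.hstack([a,b])); st=bot.state(); print(st["clock"],st["ee_pos"],st["eef_rot"])
```

```text
4.7 [0.55055156 0.0849188  0.10130376] [ 1.79980621e+02 -1.03758106e-01  2.19859715e+01]
```

View pics/pre.png

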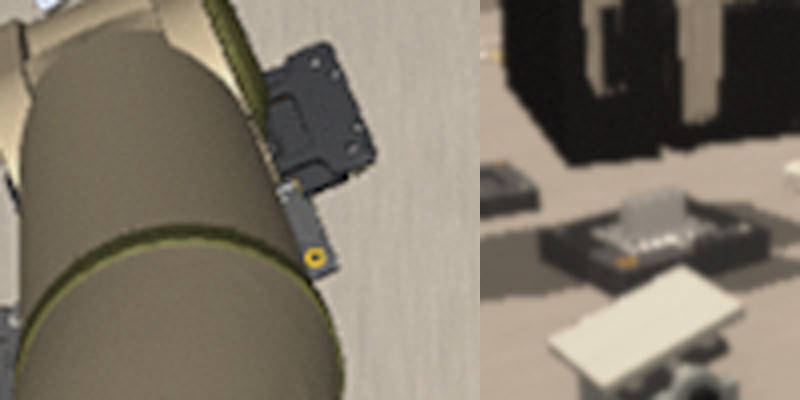

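The side crop shows the fingers (605 and 700) straddling the web (655). Descend and close.

>>> play_rows([
  [0, 1, -15, 0, 0, 0, 0],
  [0, 0, -15, 0, 0, 0, 0],
  [0, 0, -10, 0, 0, 0, 0],
  [0, 0, -6, 0, 0, 0, 0],
  [0, 0, -2, 0, 0, 0, 0],
  [0, 0, 0, 0, 0, 0, 0],
  [0, 0, 0, 0, 0, 0, 1],
  [0, 0, 0, 0, 0, 0, 1],
  [0, 0, 0, 0, 0, 0, 1],
  [0, 0, 0, 0, 0, 0, 1],
  [0, 0, 0, 0, 0, 0, 1],
  [0, 0, 0, 0, 0, 0, 1],
])

```text
clock: 5.9
ee_pos: [0.5498, 0.0858, 0.0522]
eef_rot: [180.0, 0.0, 22.0]
contact_force: [0.1, 0.3, -0.1]
finger_gap: 0.0496
grasp_force: 0.0
```

>>> play_rows([
  [0, 0, 0, 0, 0, 0, 1],
  [0, 0, 0, 0, 0, 0, 1],
  [0, 0, 0, 0, 0, 0, 1],
  [0, 0, 0, 0, 0, 0, 1],
  [0, 0, 0, 0, 0, 0, 1],
  [0, 0, 0, 0, 0, 0, 1],
  [0, 0, 0, 0, 0, 0, 1],
  [0, 0, 0, 0, 0, 0, 1],
])

```text
clock: 6.7
ee_pos: [0.5498, 0.0858, 0.0521]
eef_rot: [180.0, 0.0, 22.0]
contact_force: [-0.4, -0.2, -0.9]
finger_gap: 0.0005
grasp_force: 0.0
```

The fingers shut to 0.5 mm with no grip, so they missed the web; looking.

Run:
```python
from h import *
t=bot.snapshot("top")[:,:,::-1]; s=bot.snapshot("side")[:,:,::-1]
a=cv2.resize(t[170:270,200:280],(320,400),interpolation=cv2.INTER_CUBIC); b=cv2.resize(s[150:250,230:350],(480,400),interpolation=cv2.INTER_CUBIC)
cv2.imwrite("pics/miss.png",np.hstack([a,b])); st=bot.state(); print(st["clock"],st["finger_gap"],proj("side",[st["ee_pos"],st["ee_pos"]-[0,0,.025]]))
```

```text
6.8 0.0006084690813355281 [[272.54831364 197.83712851]
 [272.79822671 206.4210172 ]]
```

View pics/miss.png

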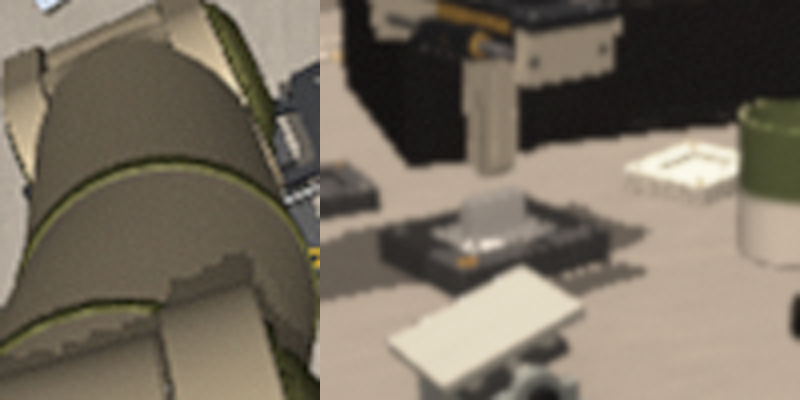

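Run:
```python
from h import *
print(bot.finger_overhang); st=bot.state(); print(st["clock"],st["q"],st["ee_pos"])
p=np.array([.5505,.0849,.1013]); y=R.from_euler("xyz",[180,0,22],degrees=True).as_matrix()[:,1]
for s in (-1,1): print(proj("side",[p+s*y*.0465-[0,0,.025],p+s*y*.0465+[0,0,.014]]))
print("web top",proj("side",[.5507,.0861,.05]))
s=bot.snapshot("side")
for d in bot.silhouettes("side","cover"): print(d["conf"],d["pixel"])
t=s[:,:,::-1]; cv2.imwrite("pics/wide.png",cv2.resize(t[60:260,170:410],(720,600),interpolation=cv2.INTER_CUBIC))
```

```text
0.025
6.8 [-10.18482086  35.70090961  -6.58555351 120.52233561   9.38314977
  24.25024294 -92.11616824] [0.54979174 0.08577803 0.05210532]
[[262.91992771 185.66625415]
 [262.41135038 172.16322572]]
[[282.99495485 193.51619198]
 [282.71881333 179.20568097]]
web top [[272.8653404  198.49645649]]
0.55 [274.6, 204.6]
```

View pics/wide.png

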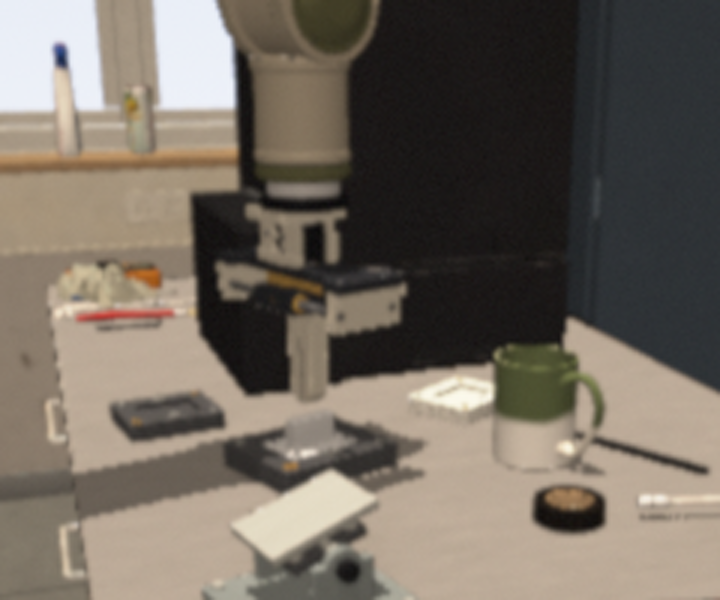

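The side view puts the tips about 13 px (38 mm) above where the reported pose puts them, hovering just over the web. I'll reopen and go down in small steps, watching force.

>>> play_rows([
  [0, 0, 0, 0, 0, 0, 0.3],
  [0, 0, 0, 0, 0, 0, 0.3],
  [0, 0, 0, 0, 0, 0, 0.3],
  [0, 0, 0, 0, 0, 0, 0.3],
  [0, 0, 0, 0, 0, 0, 0.3],
  [0, 0, 0, 0, 0, 0, 0.3],
  [0, 0, 0, 0, 0, 0, 0.3],
  [0, 0, 0, 0, 0, 0, 0.3],
  [0, 0, -4, 0, 0, 0, 0.3],
  [0, 0, -4, 0, 0, 0, 0.3],
  [0, 0, -2, 0, 0, 0, 0.3],
  [0, 0, 0, 0, 0, 0, 0.3],
])

```text
clock: 8.1
ee_pos: [0.5495, 0.0858, 0.0416]
eef_rot: [-180.0, 0.0, 22.0]
contact_force: [-1.0, 0.5, 0.6]
finger_gap: 0.0651
grasp_force: 0.0
```

Run:
```python
from h import *
t=bot.snapshot("top")[:,:,::-1]; s=bot.snapshot("side")[:,:,::-1]; st=bot.state()
a=cv2.resize(t[130:290,180:340],(400,400),interpolation=cv2.INTER_CUBIC); b=cv2.resize(s[150:230,230:310],(400,400),interpolation=cv2.INTER_CUBIC)
cv2.imwrite("pics/low.png",np.hstack([a,b])); print(st["clock"],st["finger_gap"],st["ee_pos"],st["contact_force"])
y=R.from_euler("xyz",[180,0,22],degrees=True).as_matrix()[:,1]; p=st["ee_pos"]
for o in ([0,0,.0],[0,0,.038],[.109*.33,.109*.945,0]):
    print(o,[np.round(proj("top",p+o+s*y*.094+[0,0,.065])) .tolist()for s in(-1,1)],[np.round(proj("side",p+o+s*y*st["finger_gap"]/2-[0,0,.025]),1).tolist() for s in(-1,1)])
```

```text
8.2 0.06494753131831954 [0.54972742 0.08581598 0.04195906] [-0.11431379 -0.5348094   0.37446292]
[0, 0, 0.0] [[[217.0, 234.0]], [[289.0, 204.0]]] [[[266.1, 206.8]], [[279.9, 213.1]]]
[0, 0, 0.038] [[[214.0, 233.0]], [[289.0, 201.0]]] [[[265.7, 194.0]], [[279.6, 199.8]]]
[0.03597, 0.103005, 0] [[[174.0, 220.0]], [[247.0, 190.0]]] [[[270.2, 194.8]], [[282.8, 200.0]]]
```

View pics/low.png

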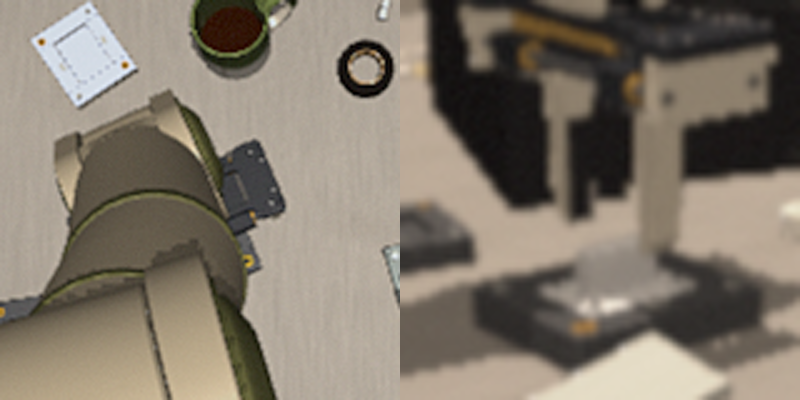

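The open fingers show at (264,193.6) and (282,200); only a +38 mm height offset explains both views. The pose reading is low by that much, so I descend further with care.

>>> play_rows([
  [1, 0, -5, 0, 0, 0, 0.3],
  [0, 0, -5, 0, 0, 0, 0.3],
  [0, 0, -5, 0, 0, 0, 0.3],
  [0, 0, -4, 0, 0, 0, 0.3],
  [0, 0, -3, 0, 0, 0, 0.3],
  [0, 0, -2, 0, 0, 0, 0.3],
  [0, 0, 0, 0, 0, 0, 0.3],
])

```text
clock: 8.9
ee_pos: [0.5506, 0.0858, 0.0178]
eef_rot: [-180.0, 0.0, 22.0]
contact_force: [-0.2, -0.9, 0.1]
finger_gap: 0.0654
grasp_force: 0.0
```

>>> play_rows([
  [0, 0, -1, 0, 0, 0, 0.3],
  [0, 0, -1, 0, 0, 0, 0.3],
  [0, 0, 0, 0, 0, 0, 1],
  [0, 0, 0, 0, 0, 0, 1],
  [0, 0, 0, 0, 0, 0, 1],
  [0, 0, 0, 0, 0, 0, 1],
  [0, 0, 0, 0, 0, 0, 1],
  [0, 0, 0, 0, 0, 0, 1],
  [0, 0, 0, 0, 0, 0, 1],
  [0, 0, 0, 0, 0, 0, 1],
  [0, 0, 0, 0, 0, 0, 1],
  [0, 0, 0, 0, 0, 0, 1],
  [0, 0, 0, 0, 0, 0, 1],
])

```text
clock: 10.2
ee_pos: [0.5508, 0.0859, 0.0161]
eef_rot: [-180.0, -0.0, 22.0]
contact_force: [-0.5, 0.6, 1.7]
finger_gap: 0.0139
grasp_force: 30.0
```

Gripped (13.9 mm, 30 N). Lift.

>>> play_rows([
  [0, 0, 6, 0, 0, 0, 1],
  [0, 0, 12, 0, 0, 0, 1],
  [0, 0, 20, 0, 0, 0, 1],
  [0, 0, 25, 0, 0, 0, 1],
  [0, 0, 25, 0, 0, 0, 1],
  [0, 0, 22, 0, 0, 0, 1],
  [0, 0, 10, 0, 0, 0, 1],
  [0, 0, 0, 0, 0, 0, 1],
])

```text
clock: 11.0
ee_pos: [0.5516, 0.0858, 0.1379]
eef_rot: [180.0, -0.2, 22.0]
contact_force: [0.1, -0.5, -0.1]
finger_gap: 0.0139
grasp_force: 30.0
```

>>> play_rows([
  [-5, -18, 0, 0, 0, -0.01, 1],
  [-8, -30, 0, 0, 0, -0.02, 1],
  [-10, -40, 0, 0, 0, -0.02, 1],
  [-10, -40, 0, 0, 0, -0.02, 1],
  [-10, -40, 0, 0, 0, -0.02, 1],
  [-10, -40, 0, 0, 0, -0.02, 1],
  [-10, -35, 0, 0, 0, -0.016, 1],
  [-10, -20, 0, 0, 0, 0, 1],
  [-10, -8, 0, 0.0125, -0.048, 0, 1],
  [0, 0, 0, 0.0125, -0.048, 0, 1],
  [0, 0, 0, 0.0125, -0.048, 0, 1],
  [0, 0, 0, 0.0125, -0.048, 0, 1],
  [0, 0, 0, 0.0125, -0.048, 0, 1],
  [0, 0, 0, 0.0125, -0.048, 0, 1],
  [0, 0, 0, 0, 0, 0, 1],
  [0, 0, 0, 0, 0, 0, 1],
])

```text
clock: 12.6
ee_pos: [0.4667, -0.1859, 0.1353]
eef_rot: [-180.0, -16.9, 14.6]
contact_force: [-0.1, -0.5, -1.3]
finger_gap: 0.0135
grasp_force: 30.0
```

Run:
```python
from h import *
s=bot.snapshot("side"); st=bot.state()
print(st["clock"],st["finger_gap"],st["grasp_force"],st["ee_pos"],st["eef_rot"],st["contact_force"],st["ft_torque"])
Rm=R.from_euler("xyz",st["eef_rot"],degrees=True).as_matrix(); p=st["ee_pos"]
print(np.round(Rm,3)); n=np.array([-.2857,-.0754,.955])
print("tool z vs -n deg",np.degrees(np.arccos(-Rm[:,2]@n)))
c=np.array([[-36,-26,0],[36,-26,0],[36,26,0],[-36,26,0],[0,0,0]])/1000*[1,1,1]
for nm,o in (("A",np.zeros(3)),("B",np.array([0,0,.038])+.038*Rm[:,2])): print(nm,np.round(proj("side",p+o+c@Rm.T),1).tolist())
im=s[:,:,::-1][150:270,200:360]; cv2.imwrite("pics/hov.png",cv2.resize(im,(800,600),interpolation=cv2.INTER_CUBIC))
```

```text
12.65 0.01372731331907197 29.999966025352478 [ 0.46748997 -0.18568103  0.13567642] [179.97869256 -16.95855994  14.71972894] [ 0.81337432  0.3412472  -0.81674844] [-0.13147836  0.34964459 -0.00504716]
[[ 0.925  0.254  0.282]
 [ 0.243 -0.967  0.074]
 [ 0.292  0.    -0.957]]
tool z vs -n deg 1.496984634788404
A [[241.5, 208.2], [272.2, 192.2], [285.0, 199.1], [253.1, 216.3], [263.1, 203.7]]
B [[246.7, 206.4], [277.0, 190.6], [289.9, 197.3], [258.4, 214.3], [268.1, 201.9]]
```

View pics/hov.png

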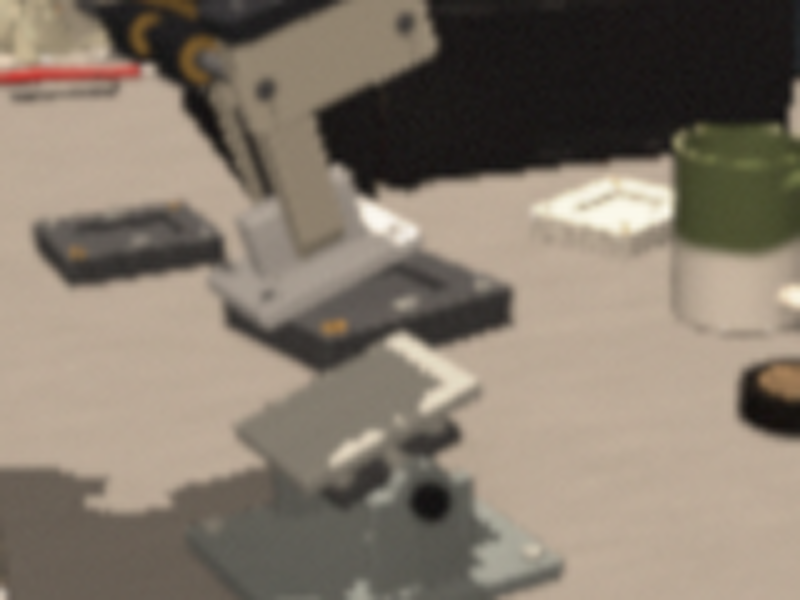

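The lower plate corners at (253,215.6), (243,207.4), (284,199) match the "offset lies along the tool" prediction, so the reported TCP is effectively the centre of the cover's underside. Approach along the normal.

>>> play_rows([
  [0, 0, -11, 0, 0, 0, 1],
  [2, 0, -10, 0, 0, 0, 1],
  [3, 1, -10, 0, 0, 0, 1],
  [3, 1, -9, 0, 0, 0, 1],
  [2, 0, -5, 0, 0, 0, 1],
  [1, 0, -3, 0, 0, 0, 1],
  [0, 0, 0, 0, 0, 0, 1],
  [0, 0, 0, 0, 0, 0, 1],
])

```text
clock: 13.45
ee_pos: [0.4778, -0.1843, 0.094]
eef_rot: [-179.9, -16.7, 14.8]
contact_force: [-0.5, -0.4, -0.9]
finger_gap: 0.0139
grasp_force: 30.0
```

```bash
cat > st.py <<'E'
from h import *
L=[]
for _ in range(3): bot.snapshot("side"); L.append(bot.state())
st=L[-1]; f=np.mean([s["contact_force"] for s in L],0); t=np.mean([s["ft_torque"] for s in L],0); p=np.mean([s["ee_pos"] for s in L],0)
Rm=R.from_euler("xyz",st["eef_rot"],degrees=True).as_matrix(); n=np.array([-.2857,-.0754,.955]); d=p-[.482,-.182,.075]
print(st["clock"],np.round(p,4),np.round(st["eef_rot"],2),"f",np.round(f,2),"fn",round(f@n,2),"tau_tool",np.round(Rm.T@t,3),"gap n",round(d@n*1e3,1),"lat mm",np.round((d-n*(d@n))@Rm*1e3,1))
E
python3 st.py
```

```text
13.6 [ 0.4777 -0.1845  0.0943] [-179.9   -16.74   14.81] f [-0.14  0.39 -0.85] fn -0.8 tau_tool [-0.028 -0.305  0.036] gap n 19.9 lat mm [ 1.1  1.3 -0. ]
```

>>> play_rows([
  [1, 1, -4, 0.001, -0.004, 0, 1],
  [1, 1, -4, 0.001, -0.004, 0, 1],
  [1, 0, -3, 0, 0, 0, 1],
  [0, 0, -2, 0, 0, 0, 1],
  [0, 0, 0, 0, 0, 0, 1],
  [0, 0, 0, 0, 0, 0, 1],
])

```text
clock: 14.2
ee_pos: [0.4806, -0.1827, 0.0815]
eef_rot: [-179.9, -17.2, 14.8]
contact_force: [0.3, -0.0, -0.9]
finger_gap: 0.0136
grasp_force: 30.0
```

```bash
python3 st.py
```

```text
14.35 [ 0.4806 -0.1827  0.0816] [-179.9   -17.22   14.79] f [ 0.02 -0.31 -0.49] fn -0.45 tau_tool [-0.007 -0.32  -0.016] gap n 6.7 lat mm [ 0.5  0.3 -0. ]
```

Now step in slowly, 1 mm at a time.

>>> play_rows([
  [0, 0, -1, 0, 0, 0, 1],
  [1, 0, -1, 0, 0, 0, 1],
  [0, 0, -1, 0, 0, 0, 1],
  [0, 0, -1, 0, 0, 0, 1],
  [0, 0, 0, 0, 0, 0, 1],
  [0, 0, 0, 0, 0, 0, 1],
])

```text
clock: 14.95
ee_pos: [0.4815, -0.1826, 0.0773]
eef_rot: [-179.9, -17.2, 14.8]
contact_force: [-0.8, -0.6, -1.1]
finger_gap: 0.0137
grasp_force: 30.0
```

```bash
python3 st.py
```

```text
15.1 [ 0.4815 -0.1826  0.0774] [-179.88  -17.21   14.79] f [ 0.05 -0.16 -0.49] fn -0.47 tau_tool [ 0.024 -0.335  0.004] gap n 2.4 lat mm [ 0.1  0.5 -0. ]
```

>>> play_rows([
  [0, 0, -0.6, 0, 0, 0, 1],
  [0.2, 0, -0.6, 0, 0, 0, 1],
  [0.2, 0, -0.6, 0, 0, 0, 1],
  [0.2, 0, -0.6, 0, 0, 0, 1],
  [0, 0, 0, 0, 0, 0, 1],
  [0, 0, 0, 0, 0, 0, 1],
])

```text
clock: 15.7
ee_pos: [0.4822, -0.1826, 0.075]
eef_rot: [-179.9, -17.2, 14.8]
contact_force: [-2.7, 0.3, 3.0]
finger_gap: 0.0141
grasp_force: 30.0
```

```bash
python3 st.py
```

```text
15.85 [ 0.4822 -0.1826  0.075 ] [-179.89  -17.22   14.8 ] f [-1.15  0.73  3.35] fn 3.47 tau_tool [ 0.071 -0.437  0.022] gap n 0.0 lat mm [ 0.   0.6 -0. ]
```

Contact at about 4 N, with the moment showing the low edge touching first. Press a bit into the spring and reduce the tilt slightly.

>>> play_rows([
  [0.2, 0, -0.7, 0, 0, 0, 1],
  [0.2, 0.1, -0.7, 0, 0, 0, 1],
  [0.2, 0.1, -0.7, 0, 0, 0, 1],
  [0, 0, 0, 0, 0, 0, 1],
  [0, 0, 0, 0, 0, 0, 1],
])

```text
clock: 16.35
ee_pos: [0.4828, -0.1824, 0.0729]
eef_rot: [-179.9, -17.2, 14.8]
contact_force: [-2.7, 0.2, 7.2]
finger_gap: 0.014
grasp_force: 30.0
```

```bash
python3 st.py
```

```text
16.5 [ 0.4828 -0.1824  0.0729] [-179.89  -17.22   14.79] f [-2.    0.8   6.22] fn 6.45 tau_tool [ 0.185 -0.489  0.028] gap n -2.2 lat mm [0.  0.6 0. ]
```

>>> play_rows([
  [0, 0, 0, -0.0025, 0.0097, 0, 1],
  [0, 0, 0, 0, 0, 0, 1],
  [0, 0, 0, 0, 0, 0, 1],
])

```text
clock: 16.8
ee_pos: [0.4827, -0.1825, 0.0729]
eef_rot: [-179.9, -16.6, 14.8]
contact_force: [-2.9, 0.6, 6.0]
finger_gap: 0.014
grasp_force: 30.0
```

```bash
python3 st.py
```

```text
16.95 [ 0.4827 -0.1825  0.0729] [-179.89  -16.64   14.79] f [-2.8   0.74  6.07] fn 6.55 tau_tool [ 0.141 -0.328 -0.027] gap n -2.2 lat mm [-0.1  0.7  0. ]
```

The moment is back to its free-air value (−0.33), so the contact is balanced at about 7 N. One last look.

Run:
```python
from h import *
s=bot.snapshot("side")[:,:,::-1][180:280,215:335]; t=bot.snapshot("top")[:,:,::-1]
cv2.imwrite("pics/end.png",cv2.resize(s,(720,600),interpolation=cv2.INTER_CUBIC)); st=bot.state(); print(st["clock"],st["finger_gap"],st["grasp_force"],st["contact_force"])
```

```text
17.05 0.013419792023247402 30.004491806030273 [-2.314521    0.43788397  5.9552879 ]
```

View pics/end.png

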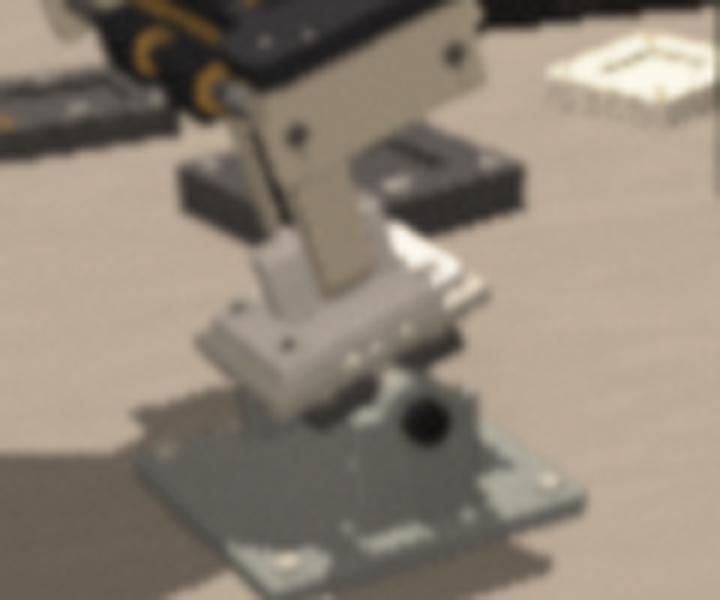

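The cover lies flush on the face and central (plate from about (200,340) to (485,300)), with no visible gap. Handing in.

```bash
python3 -c "
from workcell import bot
print(bot.finish_job())"
```

```text
the job is handed in; nothing more can be done
None
```

I've handed the job in with the cover still gripped and pressed flush on the middle of the sloped face at about 7 N; the hand-in returned no verdict, and the mug, tape roll and multimeter were not touched.

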